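# Dock a drilled blade-holder plate on its locating pins

## Robot

A 6-joint arm with a two-finger parallel gripper is mounted at the origin on the work surface. World frame = base frame: x ahead of the robot, y to its left, z up, the work surface at z = 0. Lengths are in mm, angles in degrees, forces in N, time in s.
With the tool pointing down it reaches from about 350 to 850 mm from the base axis. Payload 8.1 kg.
Tool frame: the origin (TCP) lies at the centre of the arm's flange, where the gripper is bolted on; the fingertips stand 173 mm ahead of it and the grasp point (between the pads) lies 155 mm ahead of it; z points along the fingers, y is the line along which they close (so a half turn about z gives the same grasp; the last joint's range is limited). The gripper opens to 85 mm and grips with 20 to 120 N. Pads are 22 mm wide; open, the fingers measure 114 mm over their backs; the gripper's body (76 mm by 85 mm) begins 54 mm behind the grasp point. The pads swing forward as they close: fully open they stand 13 mm farther back than shut.
Start: joints at [-77.43, 7.471, 85.268, -0, 87.261, -4.893], TCP at [180.082, -572.344, 404.692] pointing down, gripper open.
Joint ranges: [-169.43, 169.43], [-51.17, 129.36], [1.28, 143.12], [-76.62, 256.62], [0, 156.53], [-152.29, 152.29]. Speed limits (degrees/s): [136.94, 136.94, 159.86, 180, 180, 180].

## Interface

Orientations are given as [roll, pitch, yaw] about the fixed x, y, z axes, in that order (R = Rz(yaw) Ry(pitch) Rx(roll)).
In Python, from bench import * gives the robot as it stands.
- The arm moves only by the shell command python3 -m jog 'ROWS' [FORCE]. ROWS is text: rows parted by semicolons, each of 7 numbers parted by spaces: the shift along the tool's x, y, z scaled (see below), then the turn, a rotation vector about the tool's x, y, z scaled (see below), then the closure, from -1 (fully open) to 1 (shut). In form: tx ty tz wx wy wz hand; .... A call has 1 to 5 rows; each row shifts and turns the commanded pose from where the row before left it, along the tool's axes as they then stand; what a row does not reach is not made up. The controller multiplies each number of a shift by 0.1 m and each number of a turn by 60 degrees. A row lasts 1/8 s, in which the tool goes at most 62.5 mm and 10.7 degrees, less where a joint would pass 70% of its speed; a pose out of reach is approached as far as the arm can. A call with a number of a shift or a turn outside -1 to 1 is refused whole. A call with a gripper value outside its range is refused whole. The fingers move at their own pace and stop on an object; FORCE is the grip in N (left out, the last holds). Time passes only in rows, so rows that do not move let the fingers close. It gives the time, the measured TCP pose, the force, the opening and the grip force at its end, in the units of the state.
- sense(): the state, without advancing time (a new reading comes with each control period).
- snapshot(name): name is "side" or "top" or "wrist"; returns a dict with "img" (400x640x3 uint8, red, green, blue), "fx", "fy", "cx", "cy" (pixels), "extrinsics" (4x4, takes a point from camera to world coordinates). Camera axes: x right, y down, z forward; pixel columns grow to the right and rows downward; lengths in mm; the calibration is good to about 2 mm. A picture is of the moment at which its call begins. There is no depth.
- hand_in(): hands the job in; it is judged then, once.
The state is a dict: "time": time; "joint_pos": joint angles; "qd": joint speeds; "joint_efforts": joint torques, N m; "tool_pos": TCP position; "tcp_rot": TCP orientation; "ft_force": force on the tool from outside, world axes, zero at the start; "wrist_torque": the same for the moment, N m; "finger_gap": finger opening in mm; "grip_force": force on a finger pad.
Only numpy, scipy, OpenCV 4.12 (cv2) and the standard library are available. Lean on these libraries where they do the work, as an engineer would, in place of code of your own. Each camera call takes 0.05 s, during which the arm holds its last target. There are 200 camera calls.

## Task

On the docking bed beside the microtome, take the plate that has two holes by its red grip and slide it along the deck, without lifting it off, out over the well until both holes drop over the pair of brass pins straight ahead of it. Leave it lying flat and fully down on the floor of the well, and leave the blank plate with the black grip where it is.

Things in the scene. Friction and masses are not known exactly. Their poses are not given: they have to be found in the camera images.
- holed_plate: Loose aluminium plate, 110 (its x) x 120 (its y) x 6 mm, 0.3-0.65 kg, two through holes, 30 mm diameter, at x=0, y=-40 and +40. On its middle an upright red fin as grip: 60 mm along x, 14 wide along y, top 42 above the underside; pinch across y from above. Origin: centre of underside, z up. Starts flat on the deck, in the left or right lane, x within 12 degrees of the bed's x. Slides with a few newtons.
- blank_plate: Loose blank plate of the same size and metal, without holes and with a black fin of the same shape; it lies in the other lane of the deck and must stay there. Origin and axes as for the holed plate.
- bed: Fixed grey bed, 280 (its x) x 340 mm (y). Origin: centre of underside, on the bench; x points from deck to well, away from the robot within 15 degrees; z up. x=-140 to +5: dark steel deck, top at z=20. x=+5 to +140: white well, floor at z=12, open at sides and far end. Lanes along x at y=+85 (left) and y=-85 (right); plates start in them near x=-72.
- pin_row (a point): Middle of the row of pins, on the well floor: 65 mm along x from the bed's origin, axes as the bed. Fixed brass pins, 12 mm diameter, tapered tops, 7.5 mm tall (just under deck level) stand here at y=+45 and +125 (left lane's pair, middle +85) and y=-45 and -125 (right pair, middle -85). A plate with its holes over a pair clears the deck edge by 5 mm and drops 8 mm to the floor.
Things that resemble listed ones, but are neither listed nor needed, are in the scene too. Leave any brown or green look-alike of the holed_plate alone.

How it is judged (in metres and radians):
At the end, for the whole second after the job is handed in: The holed plate lies flat (2 degrees), at rest on the well floor (3 mm), its holes over one pair of pins: centre within 13 mm along the bed's x and y of the pair's middle, its x within 15 degrees of the bed's. The blank plate is within 20 mm of its start (x of holed_plate in the frame of bed between 0.052 and 0.078 m and (y of holed_plate in the frame of bed between 0.072 and 0.098 m or y of holed_plate in the frame of bed between -0.098 and -0.072 m) and z of holed_plate in the frame of bed below 0.015 m and angle between the z axis of holed_plate and the z axis of bed, either way round below 0.04 rad and angle between the x axis of holed_plate and the x axis of bed, either way round below 0.26 rad and linear speed of holed_plate below 0.01 m/s and distance of blank_plate from where it was at the start of the episode below 0.02 m); the robot touches nothing.
It fails at once if the holed plate is lifted off the bed (underside more than 12 mm above the deck) (z of holed_plate in the frame of bed above 0.032 m).
It fails at once if the blank plate is pushed more than 20 mm from its place (distance of blank_plate from where it was at the start of the episode above 0.02 m).
It also fails if it takes over 30 s, if anything falls off the work surface, if the arm or the gripper's body presses on something with over 40 N, if the wrist force passes 120 N, or if a joint passes its speed limit or range.

## Working session

There is one attempt and no reset: what is moved stays moved. The work goes in short steps, Python scripts to look and compute and a shell command to move; the robot and the scene stay as the last step left them, time stands still between calls to the robot, and variables do not carry over. Pictures are saved under pics/ and viewed, at most 10 in all, crops included, and the job is handed in when it is done.

```bash
mkdir -p pics
python3 - <<'E'
from bench import *
import cv2
for n in ("top","side"):
    s=snapshot(n); cv2.imwrite(f"pics/{n}0.png",s["img"][:,:,::-1]); print(n,s["fx"],s["cx"],s["cy"],s["extrinsics"])
s=sense();print(s)
E
```

```text
top 482.3827562722399 327.6169204847162 197.1115209324895 [[ 1.54806755e-03 -9.80596945e-01  1.96028660e-01  3.18354791e+02]
 [-9.99939955e-01  6.08674538e-04  1.09414561e-02 -9.93295181e+01]
 [-1.08484761e-02 -1.96033828e-01 -9.80537123e-01  9.53263851e+02]
 [ 0.00000000e+00  0.00000000e+00  0.00000000e+00  1.00000000e+00]]
side 365.7950511523255 319.64148879340775 196.07552932291944 [[ 9.89191623e-01 -9.66080676e-02  1.10303281e-01  4.33559275e+02]
 [-1.46176059e-01 -7.08783735e-01  6.90114611e-01 -5.53146630e+02]
 [ 1.15105327e-02 -6.98779291e-01 -7.15244720e-01  5.39128071e+02]
 [ 0.00000000e+00  0.00000000e+00  0.00000000e+00  1.00000000e+00]]
{'time': 0.1, 'joint_pos': array([-7.74294466e+01,  7.51145882e+00,  8.53233481e+01, -1.15306672e-03,
        8.72607889e+01, -4.89168461e+00]), 'qd': array([-0.09845265, -0.04652018, -0.15319558, -0.03547934, -0.04211798,
       -0.00637119]), 'joint_efforts': array([ 1.47129500e-03, -5.70952141e+01, -5.01940012e+01, -1.82286967e-04,
        8.21234426e-03,  7.81652852e-05]), 'tool_pos': array([ 180.03316124, -572.13951636,  403.73905924]), 'tcp_rot': array([-1.79904654e+02, -7.00421586e-03,  1.74622882e+01]), 'ft_force': array([ 0.32679348,  0.03874386, -0.02295028]), 'wrist_torque': array([ 0.00146447, -0.04078472,  0.02031786]), 'grip_force': 0.0, 'finger_gap': 85.45528919025048}
```

View pics/top0.png

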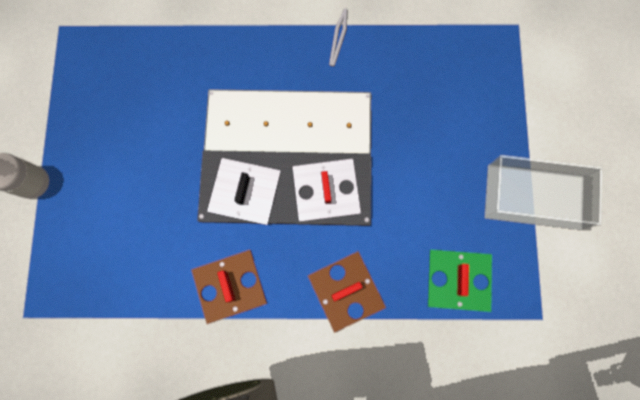

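The top view shows the bed at (208-371, 90-225), with pins at about (227,124), (266,124), (310,125) and (349,125). Four plates have two holes and a red grip: aluminium on the deck (326,188), brown (228,286), brown (347,291) and green (462,280). Only the aluminium one on the deck's right lane fits. The black-grip blank is at (243,188). I'll confirm with an enlarged crop and measure.

```bash
cat > h.py <<'E'
from bench import *
import cv2, numpy as np
def ray(s,u,v,z):
    E=s["extrinsics"]; d=E[:3,:3]@[(u-s["cx"])/s["fx"],(v-s["cy"])/s["fy"],1]; o=E[:3,3]
    return (o+d*(z-o[2])/d[2])
def cents(img,mask,lo,hi,box):
    m=np.zeros(mask.shape,np.uint8); x0,y0,x1,y1=box; m[y0:y1,x0:x1]=mask[y0:y1,x0:x1]
    n,l,st,c=cv2.connectedComponentsWithStats(m)
    return [(c[i].round(2),st[i,4]) for i in range(1,n) if lo<=st[i,4]<=hi]
E
python3 - <<'E'
from h import *
s=snapshot("top"); im=s["img"]; i=im.astype(int); r,g,b=i[...,0],i[...,1],i[...,2]
pins=((r-b)>35).astype(np.uint8)
print("pins"); 
for c,a in cents(im,pins,4,200,(205,95,372,150)): print(c,a,ray(s,*c,18).round(1))
print("red")
for c,a in cents(im,((r-g)>70).astype(np.uint8),20,800,(285,155,372,225)): print(c,a,ray(s,*c,50).round(1))
print("holes")
for c,a in cents(im,(r<110).astype(np.uint8),40,400,(297,170,357,212)): print(c,a,ray(s,*c,24).round(1))
for n,u,v in (("FL",208,90),("FR",371,93),("NL",199,223),("NR",371,225)): print(n,ray(s,u,v,20 if n[0]=="N" else 12).round(1))
cv2.imwrite("pics/crop1.png",cv2.resize(im[80:235,190:385,::-1],None,fx=4,fy=3.8,interpolation=cv2.INTER_CUBIC))
E
```

```text
pins
[226.39 122.52] 23 [661.  118.4  18. ]
[265.28 123.12] 25 [659.6  38.7  18. ]
[309.29 124.  ] 24 [657.5 -51.3  18. ]
[348.41 124.74] 27 [ 655.7 -131.    18. ]
red
[325.75 185.83] 207 [521.  -85.6  50. ]
holes
[345.95 186.61] 127 [ 525.2 -125.1   24. ]
[305.53 191.85] 129 [514.7 -45.4  24. ]
FL [734.8 161.4  12. ]
FR [ 727.1 -178.6   12. ]
NL [453.4 162.8  20. ]
NR [ 449.5 -173.5   20. ]
```

View pics/crop1.png

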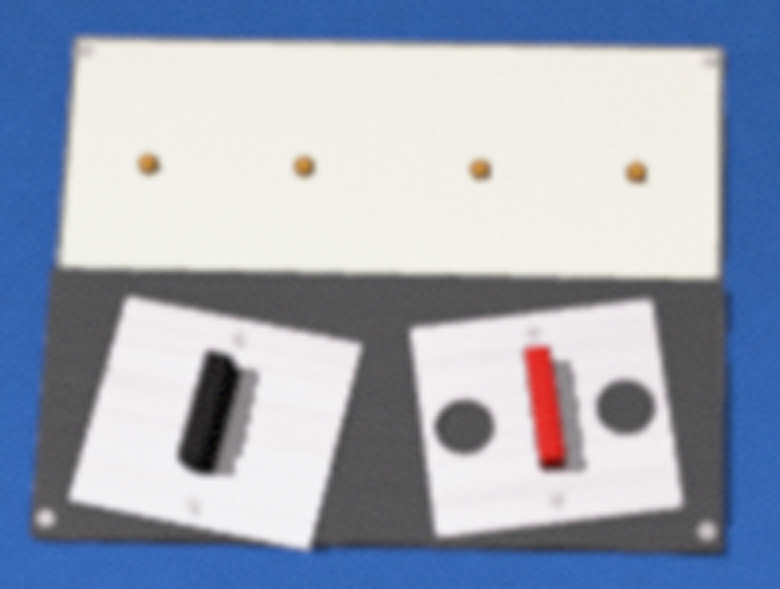

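Confirmed: the aluminium plate on the right lane has two dark holes and a red fin. Hole spacing is 80.4 mm and pin spacing 80 mm, which match. The plate is at (520,-85) with yaw 7.5°. The target is (656.6,-91.2) with bed yaw -1.2°. Approaching above the fin.

```bash
python3 -m jog '0.47 -0.36 0 0 0 0 -1;0.47 -0.36 0 0 0 0 -1;0.47 -0.36 0 0 0 0 -1;0.47 -0.36 0 0 0 0 -1;0.47 -0.36 0 0 0 0 -1' 40; python3 -m jog '0.47 -0.36 0 0 0 0 -1;0.47 -0.36 0 0 0 0 -1;0.47 -0.36 0 0 0 0 -1;0.47 -0.36 0 0 0 0 -1;0.47 -0.36 0 0 0 0.166 -1'; python3 -m jog '0 0 0.3 0 0 0 -1;0 0 0.3 0 0 0 -1;0 0 0 0 0 0 -1'
```

```text
time: 0.78
tool_pos: [350.9, -328.4, 404.5]
tcp_rot: [-180.0, -0.0, 17.4]
ft_force: [0.3, -0.2, 0.3]
finger_gap: 85.4
grip_force: 0.0
time: 1.4
tool_pos: [520.1, -87.6, 404.6]
tcp_rot: [180.0, -0.0, 7.7]
ft_force: [0.6, -0.9, 0.1]
finger_gap: 85.7
grip_force: 0.0
time: 1.78
tool_pos: [518.2, -89.0, 341.6]
tcp_rot: [-179.9, 0.3, 7.9]
ft_force: [-0.2, -0.5, 0.3]
finger_gap: 85.3
grip_force: 0.0
```

```bash
python3 -m jog '0.02 -0.04 0.3 0 0 0 -1;0 0 0.4 0 0 0 -1;0 0 0.4 0 0 0 -1;0 0 0.26 0 0 0 -1;0 0 0 0 0 0 -1' 40;  python3 -m jog '0 0 0 0 0 0 1;0 0 0 0 0 0 1;0 0 0 0 0 0 1;0 0 0 0 0 0 1;0 0 0 0 0 0 1'
python3 - <<'E'
from h import *
a=snapshot("side")["img"]; cv2.imwrite("pics/side1.png",a[:,:,::-1])
E
```

```text
time: 2.4
tool_pos: [520.1, -85.5, 207.8]
tcp_rot: [-179.9, 0.2, 7.8]
ft_force: [-0.6, 0.6, 0.2]
finger_gap: 85.4
grip_force: 0.0
time: 3.02
tool_pos: [521.2, -85.4, 209.5]
tcp_rot: [180.0, -0.1, 7.8]
ft_force: [-0.6, 0.3, 6.4]
finger_gap: 13.4
grip_force: 41.4
```

View pics/side1.png

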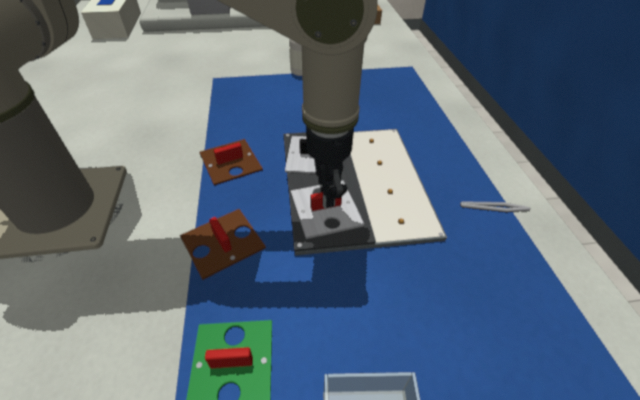

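Gripped on the red fin (gap 13.4, grip 41 N). The blank beside it is untouched. I'll turn to the bed heading and slide.

```bash
python3 -m jog '0 0 0 0 0 0.073 1;0 0 0 0 0 0.073 1;0.2 0 0 0 0 0 1;0.25 0.02 0 0 0 0 1;0 0 0 0 0 0 1'; python3 -m jog '0.25 0 0 0 0 0 1;0.25 0.01 0 0 0 0 1;0.25 0 0 0 0 0 1;0 0 0 0 0 0 1'
python3 - <<'E'
from h import *
a=snapshot("top")["img"]; cv2.imwrite("pics/top2.png",cv2.resize(a[80:235,190:385,::-1],None,fx=4,fy=3.8))
print(sense()["tool_pos"])
E
```

```text
time: 3.7
tool_pos: [567.1, -88.3, 209.3]
tcp_rot: [180.0, -0.1, -0.9]
ft_force: [5.1, -0.6, 2.6]
finger_gap: 13.1
grip_force: 41.7
time: 4.2
tool_pos: [641.4, -90.2, 208.5]
tcp_rot: [180.0, -0.1, -0.9]
ft_force: [4.5, -0.7, -0.1]
finger_gap: 13.5
grip_force: 41.6
[640.88125386 -90.22456532 208.5318733 ]
```

View pics/top2.png

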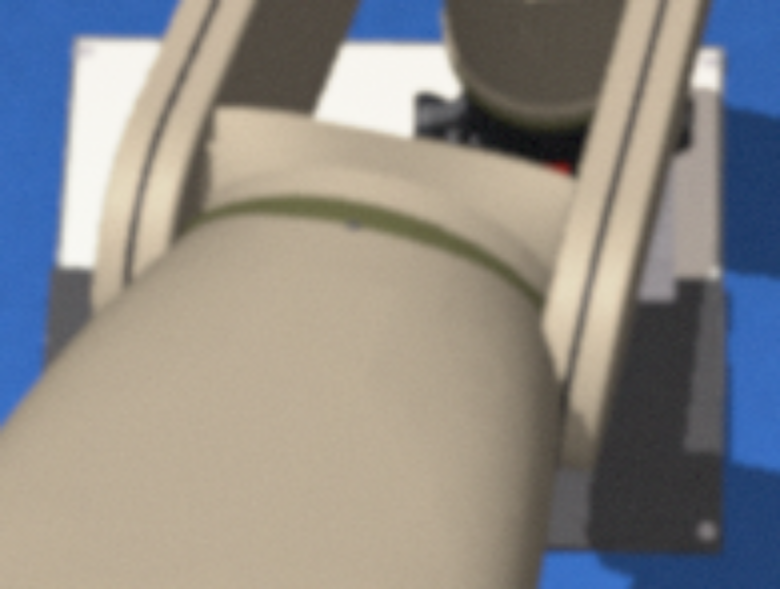

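The top view is mostly hidden by the arm, but the plate's right rear corner at crop (650,300) shows it overhanging the well in the lane. I'll finish the slide and check from the wrist and side cameras.

```bash
python3 -m jog '0.17 0.01 0 0 0 0 1;0 0 0 0 0 0 1;0 0 0 0 0 0 1'
python3 - <<'E'
from h import *
a=snapshot("wrist")["img"][:,:,::-1]; b=snapshot("side")["img"][110:270,270:460,::-1]
cv2.imwrite("pics/ws3.png",np.hstack([cv2.resize(a,(440,275)),cv2.resize(b,(326,275))]))
E
```

```text
time: 4.62
tool_pos: [656.3, -91.4, 207.3]
tcp_rot: [-180.0, 0.2, -0.9]
ft_force: [-0.1, 0.1, -6.3]
finger_gap: 13.2
grip_force: 40.9
```

View pics/ws3.png

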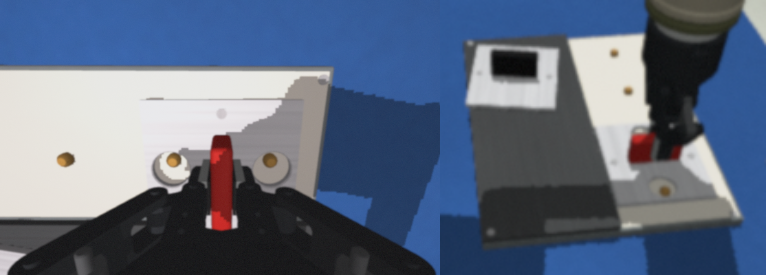

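Both brass pins show inside the holes (wrist crop (174,160) and (270,160)), and Fz of -6 N shows the plate hanging clear of the deck edge. Lowering it 8 mm.

```bash
python3 -m jog '0.01 0 0.03 0 0 0 1;0 0 0.02 0 0 0 1;0 0 0.02 0 0 0 1;0 0 0 0 0 0 1;0 0 0 0 0 0 1'
```

```text
time: 5.35
tool_pos: [658.7, -91.6, 201.7]
tcp_rot: [180.0, 0.0, -0.9]
ft_force: [-0.5, 0.9, -4.4]
finger_gap: 13.4
grip_force: 40.9
```

```bash
python3 -m jog '0 0 0.01 0 0 0 1;0 0 0.01 0 0 0 1;0 0 0 0 0 0 1'
python3 - <<'E'
from h import *
a=snapshot("wrist")["img"][:,:,::-1]; b=snapshot("side")["img"][110:270,270:460,::-1]
cv2.imwrite("pics/ws4.png",np.hstack([cv2.resize(a,(440,275)),cv2.resize(b,(326,275))]))
E
```

```text
time: 5.72
tool_pos: [658.8, -91.6, 201.0]
tcp_rot: [180.0, -0.0, -0.9]
ft_force: [-7.1, 0.6, 5.8]
finger_gap: 13.4
grip_force: 42.4
```

View pics/ws4.png

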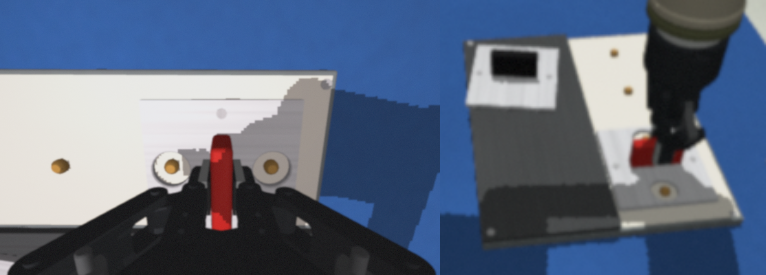

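The pins are now centred in both holes, the tool is 8.5 mm below its deck height, and the floor takes the load. Releasing and retreating.

```bash
python3 -m jog '0 0 0 0 0 0 -1;0 0 0 0 0 0 -1;0 0 0 0 0 0 -1;0 0 0 0 0 0 -1'; python3 -m jog '0 0 -0.3 0 0 0 -1;0 0 -0.4 0 0 0 -1;0 0 -0.5 0 0 0 -1;0 0 -0.5 0 0 0 -1;-0.3 0.5 0 0 0 0 -1';python3 -m jog '-0.3 0.5 0 0 0 0 -1;-0.3 0.5 0 0 0 0 -1;-0.3 0.5 0 0 0 0 -1;-0.3 0.5 0 0 0 0 -1;-0.3 0.5 0 0 0 0 -1'; python3 -m jog '-0.3 0.5 0 0 0 0 -1;-0.3 0.5 0 0 0 0 -1;0 0 0 0 0 0 -1';  python3 - <<'E'
from h import *
s=snapshot("top"); a=s["img"]; i=a.astype(int); r,g,b=i[...,0],i[...,1],i[...,2]
for c,n in cents(a,((r-b)>35).astype(np.uint8),4,800,(205,90,372,160)): print(c,n,ray(s,*c,18).round(1))
b=snapshot("side")["img"][110:270,270:460,::-1]
cv2.imwrite("pics/ts5.png",np.hstack([cv2.resize(a[80:235,190:385,::-1],(470,374)),cv2.resize(b,(326,374))]))
E
```

```text
time: 6.32
tool_pos: [658.8, -91.6, 199.8]
tcp_rot: [180.0, -0.0, -0.9]
ft_force: [0.1, 0.5, 0.4]
finger_gap: 84.1
grip_force: 0.0
time: 6.95
tool_pos: [630.3, -139.3, 376.5]
tcp_rot: [179.9, -0.6, -0.7]
ft_force: [1.4, -1.6, 0.5]
finger_gap: 85.7
grip_force: 0.0
time: 7.58
tool_pos: [472.7, -390.0, 369.9]
tcp_rot: [180.0, -0.0, -0.9]
ft_force: [0.5, -1.2, 0.2]
finger_gap: 85.6
grip_force: 0.0
time: 7.95
tool_pos: [409.4, -490.9, 369.5]
tcp_rot: [180.0, 0.0, -1.2]
ft_force: [1.1, 0.8, 0.6]
finger_gap: 85.6
grip_force: 0.0
[328.89 120.26] 227 [665.4 -91.2  18. ]
[226.44 122.6 ] 25 [660.9 118.3  18. ]
[265.31 123.23] 26 [659.3  38.6  18. ]
[309.5 124. ] 26 [657.5 -51.7  18. ]
[348.41 124.74] 27 [ 655.7 -131.    18. ]
```

View pics/ts5.png

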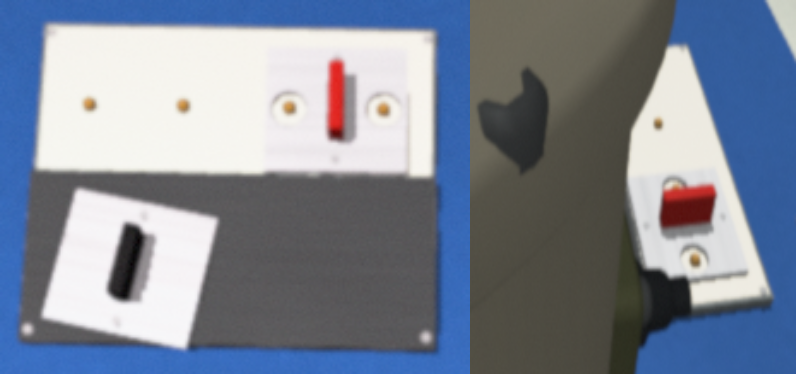

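The top view shows both pins centred in the holes and the blank unmoved. I'll check in numbers that the rear edge is off the deck before handing in.

Run:
```python
from h import *
s=snapshot("top"); a=s["img"]; E=np.linalg.inv(s["extrinsics"])
def px(p): c=E@np.r_[p,1]; return (s["fx"]*c[0]/c[2]+s["cx"],s["fy"]*c[1]/c[2]+s["cy"])
for n,p in (("rear top flat",(600.5,-92,18)),("rear top if on deck",(600.5,-92,26)),("deck edge",(595.4,-92,20)),("front top flat",(711,-92,18)),("floor end",(730,-92,12))): print(n,np.round(px(p),1))
for u in (308,350,366): print(u,a[146:158,u].mean(1).round().astype(int))
print(a[86:106,345].mean(1).astype(int))
cv2.imwrite("pics/z6.png",cv2.resize(a[85:162,290:375,::-1],None,fx=7,fy=7,interpolation=cv2.INTER_CUBIC))
```

```text
rear top flat [329.2 150.8]
rear top if on deck [329.2 149.7]
deck edge [329.2 153. ]
front top flat [329.3  99.2]
floor end [329.3  91.8]
308 [240 242 242 237 209 158 126 104  92  89  89  88]
350 [237 237 238 235 226 189 139 106  92  87  87  85]
366 [243 244 245 244 243 241 221 160 105  88  85  88]
[107 104 105 108 111 133 175 222 238 241 242 242 241 240 238 237 236 236
 235 235]
```

View pics/z6.png

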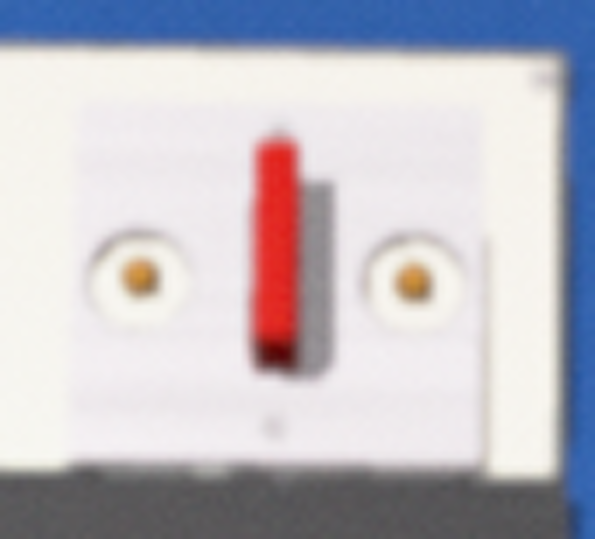

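The plate's rear edge is at row ~151 and the deck edge at ~153, as predicted for a flat plate, with a thin gap between them. Handing in.

```bash
python3 -c "
from bench import *
print(hand_in())"
```

```text
the job is handed in; nothing more can be done
None
```

The holed plate appears to lie flat on the well floor with both holes over the right-hand pins, the blank plate looks unmoved, and the job was handed in after about 8 s of robot time (no verdict was returned).

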